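# Slide the colouring kit into the gated caddy and lock its collar

### The job

Put the roll of tape, the brown dropper bottle with the red cap and the blue dropper bottle with the black cap away in the round caddy: slide each one along the worktop and in through the open side, without lifting or tipping it, and push the soft bottles gently, never gripping or squeezing them. Then turn the caddy's blue collar by its red post until it has clicked past the catch and stopped at the red mark, closing the open side behind them, without forcing it. Leave the cutter, the sugar ornament and the yellow bottle where they stand.

Things in the scene. Friction and masses are not known exactly. Their poses are not given: they have to be found in the camera images.
- caddy: Round sheet-metal caddy, open-topped, fixed to the worktop. Origin: centre of its floor, flush with the worktop (no step). Inner radius 80 mm, wall 40 mm high. The wall is missing over 104 degrees centred on the caddy's own +y axis: the doorway. Round the wall's outside runs the collar (outer radius 89 mm) on a foot ring (radius 98 mm, 4 mm high, none in the doorway).
- doorway (a point): Middle of the doorway, at floor height, 49 mm from the caddy's centre along its +y axis. It is 126 mm wide between its jambs and has nothing over it.
- collar (a joint): Angle of the blue C-shaped collar, 0 (doorway fully open) to 2.2 rad (hard stop: locked, doorway closed), anticlockwise seen from above. Starts between 0 and 0.25, where the doorway is wholly clear. Turning takes 2 to 3 N at the post; from about 2.05 to 2.12 rad its rib must be pushed past a spring ball (some 5 to 12 N at the post), then it runs free to the stop.
- handle_post (a point): Middle of the top of the red upright post that turns the collar: 14 mm in diameter, bare from 20 to 68 mm above the worktop, 103 mm from the caddy's centre. It starts about 74 degrees clockwise of the caddy's +x axis (at joint 0), passes +x, the side away from the robot, and ends 52 degrees anticlockwise of it.
- red_mark (a point): Where the top of the post stands when locked; a red mark on the foot ring shows it. Beside it, 47 degrees anticlockwise of the caddy's +x axis at radius 105 to 132 mm, stands the catch: a dark block 26 mm high with the spring ball.
- tape: Roll of paper tape lying flat, 95 mm outside, about 52 mm hole, 25 mm high, 90 g or so. Hollow right through: a closed gripper fits in the hole. Origin: centre of the underside.
- brown_bottle: Dark brown soft dropper bottle with red cap, standing; 38 mm in diameter up to 62 mm, cap 24 mm, 94 mm high, about 30 g. Origin: centre of the underside. Tips if pushed higher than about 22 mm above its foot. Pushed low with an upright tool, its cap would meet the gripper's body; leaning the tool's top back from it by 20 to 30 degrees clears it.
- blue_bottle: Blue soft dropper bottle with black cap, standing; 33 mm in diameter up to 53 mm, cap 21 mm, 81 mm high, about 30 g. Origin: centre of the underside. Tips if pushed higher than about 19 mm above its foot; cap and gripper as for the brown one.
- cutter: Bystander: round tinned cutter, 52 mm in diameter, 34 mm high, loose. Origin: centre of the underside.
- ornament: Bystander: brittle basket of pulled sugar ribbons, 128 x 120 x 93 mm, loose. Origin: centre of the underside.
- yellow_bottle: Bystander: dropper bottle with yellow content and white cap, 38 mm in diameter, 94 mm high, loose. Origin: centre of the underside.
There are look-alikes about, which are no part of the job. Several things look just like the blue_bottle: the one meant starts farthest to the robot's left.

How it is judged:
On the way, in this order (a step that is already met when the one before it is completed fails the run):
1. the tape and both bottles are inside the caddy, with the collar still open (horizontal distance between tape and caddy below 0.046 m and horizontal distance between brown_bottle and caddy below 0.074 m and horizontal distance between blue_bottle and caddy below 0.076 m and value of joint collar below 1.9 rad), for 0.2 s.
2. the collar is turned to its stop (value of joint collar above 2.17 rad), for 0.2 s.
At the end, for the whole second after the job is handed in: The collar is past its catch, within 0.03 rad of the locked stop; the tape lies flat on the caddy's floor (centre within 46 mm of the caddy's centre) and the brown and blue bottles stand upright in it (within 74 and 76 mm of its centre), all at rest (value of joint collar above 2.17 rad and horizontal distance between tape and caddy below 0.046 m and height (world z) of each of tape, brown_bottle, blue_bottle below 0.008 m and angle between each of tape, brown_bottle, blue_bottle's own z axis and vertical below 0.1 rad and horizontal distance between brown_bottle and caddy below 0.074 m and horizontal distance between blue_bottle and caddy below 0.076 m and linear speed of each of tape, brown_bottle, blue_bottle below 0.02 m/s); the robot touches nothing.
It fails at once if a bottle is squeezed or pushed hard (over 15 N between fingers and bottle) (contact force between the fingers and brown_bottle above 15 N or contact force between the fingers and blue_bottle above 15 N).
It fails at once if a bottle is lifted off the worktop by more than 15 mm or tipped by more than 0.5 rad (height (world z) of any of brown_bottle, blue_bottle above 0.015 m or angle between any of brown_bottle, blue_bottle's own z axis and vertical above 0.5 rad).
It fails at once if the tape is lifted off the worktop by more than 15 mm (height (world z) of tape above 0.015 m).
It fails at once if the collar or caddy is forced (over 35 N) (contact force between the arm and caddy above 35 N).
It fails at once if a bystander is moved by more than 20 mm (distance of any of cutter, ornament, yellow_bottle from where it was at the start of the episode above 0.02 m).
It also fails if it takes over 72 s, if anything falls off the work surface, if the arm or the gripper's body presses on something with over 40 N, if the wrist force passes 120 N, or if a joint passes its speed limit or range.

### The arm

A 6-joint arm with a two-finger parallel gripper is mounted at the origin on the work surface; the furniture and walls round the work are solid. World frame = base frame: x ahead of the robot, y to its left, z up, the work surface at z = 0. Lengths are in m, angles in rad, forces in N, time in s.
With the tool pointing down it reaches from about 0.275 to 0.725 m from the base axis. Payload 5.6 kg.
Tool frame: the origin (TCP) lies on the centre line of the jaws, within the pads' length; the fingertips stand 17 mm ahead of it and the grasp point (between the pads) lies 2 mm behind it; z points along the fingers, y is the line along which they close (so a half turn about z gives the same grasp; the last joint's range is limited). The gripper opens to 85 mm and grips with 20 to 120 N. Pads are 22 mm wide; open, the fingers measure 114 mm over their backs; the gripper's body (76 mm by 85 mm) begins 54 mm behind the grasp point. The pads swing forward as they close: fully open they stand 13 mm farther back than shut.
Start: joints at [1.467, 0.255, 0.108, 0, -1.424, -0.285], TCP at [0.208, 0.509, 0.248] pointing down, gripper open.
Joint ranges: [-2.95, 2.95], [-1.21, 1.97], [-1.09, 1.5], [-2.87, 1.71], [-2.94, -0.07], [-3.05, 3.05]. Speed limits (rad/s): [2.57, 2.57, 3.14, 3.14, 3.14, 3.14].

### API

Orientations are given as a 3x3 rotation matrix whose columns are the frame's x, y, z axes.
In Python, from workcell import arm, eyes gives the robot as it stands. The module is installed in compiled form; this text tells all that it offers.
- The arm moves only by the tool drive_tool, never from a script. Its arguments are lists of equal length, an entry for each row: "claw": the closure, from 0 (fully open) to 1 (shut); "translation": the shift along the tool's x, y, z normalised to -1 to 1, where 1 is 25 cm, a list of three; "yaw": the turn about the tool's z normalised to -1 to 1, where 1 is 120 degrees. A call has 1 to 20 rows; each row is the pose to reach, as a shift and turn from the pose commanded when the call began, along the tool's axes at that moment; what a row does not reach only later rows make up. A row lasts 1/12 s, in which the tool goes at most 41.7 mm and 7.16 degrees, less where a joint would pass 70% of its speed; a pose out of reach is approached as far as the arm can. A call with a number of a shift or a turn outside -1 to 1 is refused whole. A call with a gripper value outside its range is refused whole. The fingers move at their own pace and stop on an object; "grip_force" is the grip in N (left out, the last holds). Time passes only in rows, so rows that repeat a pose let the fingers close. It gives the time, the measured TCP pose, the force, the opening and the grip force at its end, in the units of the state.
- arm.sense(): the state, without advancing time (a new reading comes with each control period).
- eyes.camera(name): name is "scene" or "top"; returns a dict with "frame" (480x640x3 uint8, red, green, blue), "mtx" (3x3 intrinsics, pixels), "extrinsics" (4x4, takes a point from camera to world coordinates). Camera axes: x right, y down, z forward; pixel columns grow to the right and rows downward; lengths in m; the calibration is good to about 2 mm. A picture is of the moment at which its call begins. There is no depth.
- arm.finish_job(): hands the job in; it is judged then, once.
The state is a dict: "clock": time; "joints": joint angles; "qd": joint speeds; "joint_efforts": joint torques, N m; "tool_pos": TCP position; "ee_rot": TCP orientation; "force": force on the tool from outside, world axes, zero at the start; "moment": the same for the moment, N m; "gripper_width": opening from 0.0 (shut) to 1.0 (fully open); "gripper_force": force on a finger pad.
Only numpy, scipy, OpenCV 4.12 (cv2) and the standard library are available. Lean on these libraries where they do the work, as an engineer would, in place of code of your own. Each camera call takes 0.05 s, during which the arm holds its last target. There are 200 camera calls.

## Working session

There is one attempt and no reset: what is moved stays moved. The work goes in short steps, Python scripts to look and compute and a tool call to move; the robot and the scene stay as the last step left them, time stands still between calls to the robot, and variables do not carry over. Pictures are saved under pics/ and viewed, at most 12 in all, crops included, and the job is handed in when it is done.

Besides the shell and the picture viewer there is one more tool, called after "Emit:" by a JSON object that holds its "api" and its "payload", one argument or row to a line. drive_tool: Moves the arm, as the interface text tells. Its arguments: {"type":"object","properties":{"claw":{"type":"array","items":{"type":"number"}},"translation":{"type":"array","items":{"type":"array","items":{"type":"number"}}},"yaw":{"type":"array","items":{"type":"number"}},"grip_force":{"type":"number"}},"required":["claw","translation","yaw"]}

```bash
mkdir -p pics
cat > h.py <<'E'
import numpy as np, cv2
from workcell import arm, eyes
def snap(n,f):
    c=eyes.camera(n); cv2.imwrite('pics/'+f+'.png',c['frame'][:,:,::-1]); np.savez('pics/'+f+'.npz',m=c['mtx'],e=c['extrinsics']); return c
def pt(f,u,v,z=0):
    d=np.load('pics/'+f+'.npz'); r=d['e'][:3,:3]@np.linalg.solve(d['m'],[u,v,1]); o=d['e'][:3,3]
    return np.round((o+r*(z-o[2])/r[2])[:2],4)
def proj(f,p):
    d=np.load('pics/'+f+'.npz'); q=d['m']@(d['e'][:3,:3].T@(np.array(p)-d['e'][:3,3])); return np.round(q[:2]/q[2],1)
E
python3 - <<'E'
from h import *
for n in('top','scene'):
    c=snap(n,n+'0'); print(c['mtx'],c['extrinsics'])
s=arm.sense(); print(s)
E
```

```text
[[620.68140104   0.         320.54360108]
 [  0.         620.68140104 235.09881738]
 [  0.           0.           1.        ]] [[-1.68898205e-02 -9.82659058e-01  1.84650778e-01  1.08712338e-01]
 [-9.99857278e-01  1.65261278e-02 -3.50857311e-03  5.62965811e-02]
 [ 3.96168785e-04 -1.84683684e-01 -9.82797935e-01  1.61417800e+00]
 [ 0.00000000e+00  0.00000000e+00  0.00000000e+00  1.00000000e+00]]
[[553.51257823   0.         319.30331808]
 [  0.         553.51257823 231.50563692]
 [  0.           0.           1.        ]] [[ 0.58616939 -0.39602525  0.70680227 -0.49099408]
 [-0.81002978 -0.26919837  0.52094529 -0.63474719]
 [-0.01603747 -0.87789307 -0.47858809  0.69007987]
 [ 0.          0.          0.          1.        ]]
{'clock': 0.1, 'joints': array([ 1.46657661e+00,  2.55696174e-01,  1.07115082e-01, -4.42995757e-04,
       -1.42389129e+00, -2.84615935e-01]), 'qd': array([-0.00016382, -0.00197425,  0.00463731,  0.00181127,  0.00014215,
       -0.00036138]), 'joint_efforts': array([-1.70160394e-03, -3.87605560e+01,  2.38473755e+01,  5.37778616e+00,
       -3.77423043e-03, -3.49020780e-06]), 'tool_pos': array([0.20828725, 0.50858162, 0.24747116]), 'ee_rot': array([[ 9.25326394e-01, -3.79171060e-01, -6.10206836e-04],
       [-3.79171547e-01, -9.25324975e-01, -1.62135765e-03],
       [ 5.01322722e-05,  1.73165809e-03, -9.99998499e-01]]), 'force': array([ 0.31533964,  0.41339516, -0.70738423]), 'moment': array([-0.07297413, -0.00795518, -0.01920444]), 'gripper_force': 0.0, 'gripper_width': 1.00135012732523}
```

View pics/top0.png

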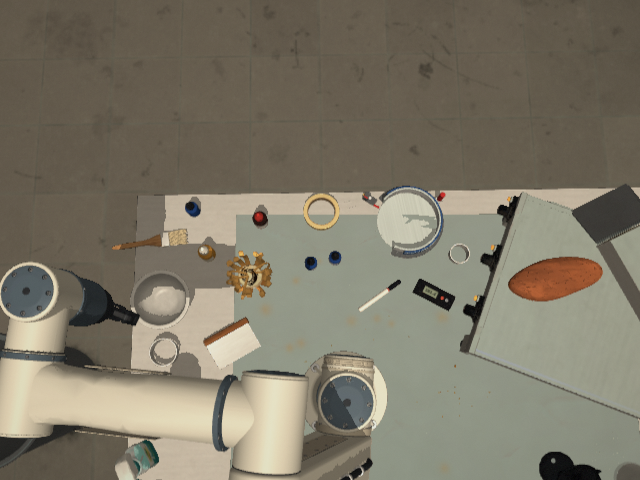

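View pics/scene0.png

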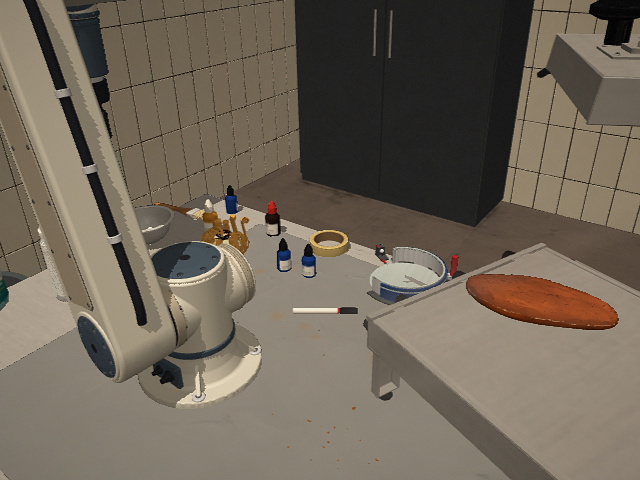

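Run:
```python
import cv2
i=cv2.imread('pics/top0.png')
a=cv2.resize(i[180:270,165:305],None,fx=5.7,fy=5.7,interpolation=cv2.INTER_CUBIC)[:290*2-10]
b=cv2.resize(i[178:268,295:475],None,fx=4.4,fy=4.4,interpolation=cv2.INTER_CUBIC)
cv2.imwrite('pics/c1.png',a);cv2.imwrite('pics/c2.png',b)
```

```text
(no output)
```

View pics/c1.png

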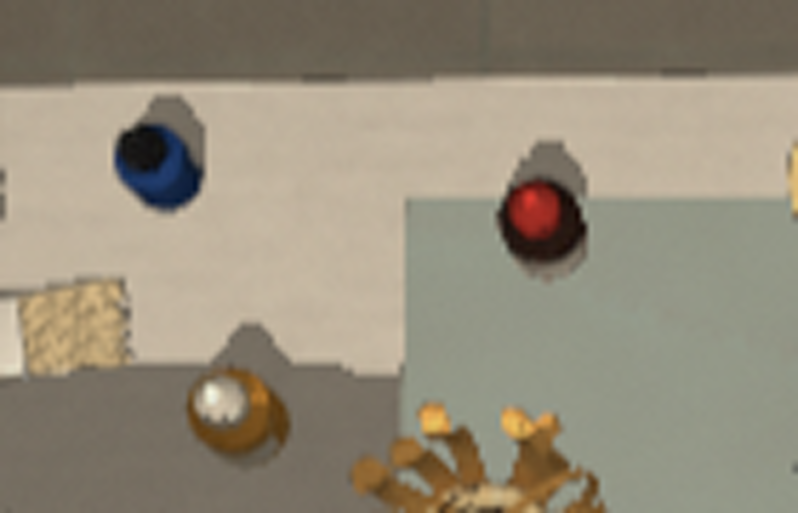

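View pics/c2.png

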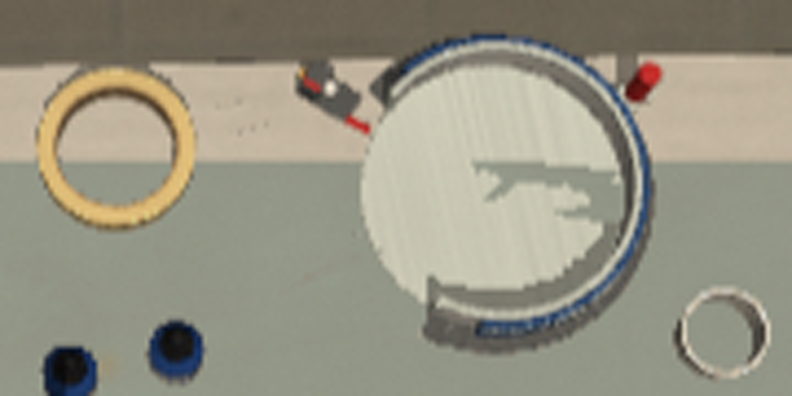

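```bash
cat > m.py <<'E'
from h import *
f='top0'
c1=lambda x,y:(165+x/5.7-.4,180+y/5.7-.4)
c2=lambda x,y:(295+x/4.4-.4,178+y/4.4-.4)
P=lambda c,x,y,z:pt(f,*c(x,y),z)
print('blue',P(c1,146,147,.081),'brown',P(c1,535,208,.094),'yellow',P(c1,222,400,.094))
print('tape',P(c2,116,148,.025),'L,R,T,B',P(c2,37,148,.025),P(c2,196,148,.025),P(c2,116,67,.025),P(c2,116,230,.025))
print('lookalike',P(c2,178,340,.081),P(c2,70,368,.081),'cutter',P(c2,723,332,.034))
print('post top',P(c2,651,74,.068),'mark',P(c2,357,124,.004),'catch',P(c2,300,75,.026))
print('floor left',P(c2,360,190,0),'wall outR',P(c2,653,190,.04),'top',P(c2,497,36,.04))
print('edge',P(c2,200,60,0),P(c1,200,80,0), 'orn', pt(f,248,275,.05))
E
python3 m.py
python3 - <<'E'
from h import *
from scipy.optimize import least_squares
exec(open('m.py').read().split("print")[0])
# circle: floor edge at left (z=0,r=80), outer collar right/top edge (z~.04,r=.089)
pts=[(P(c2,360,190,0),.080),(P(c2,653,190,.036),.089),(P(c2,497,36,.036),.089),(P(c2,630,120,.036),.089),(P(c2,425,60,.036),.089),(P(c2,375,145,0),.08),(P(c2,385,260,0),.08),(P(c2,651,74,.068),.103)]
r=least_squares(lambda c:[np.hypot(*(p-c))-q for p,q in pts],[.57,-.15]);print(r.x,r.fun)
for n,p in(('post',P(c2,651,74,.068)),('mark',P(c2,357,124,.004)),('catch',P(c2,328,90,.026))):
    d=p-r.x;print(n,np.hypot(*d),np.degrees(np.arctan2(d[1],d[0])))
E
```

```text
blue [0.479 0.38 ] brown [0.4454 0.2056] yellow [0.3622 0.3417]
tape [0.471  0.0484] L,R,T,B [0.4718 0.0956] [0.4702 0.0007] [0.5208 0.0476] [0.4211 0.0493]
lookalike [0.3459 0.0154] [0.3309 0.077 ] cutter [ 0.3525 -0.305 ]
post top [ 0.5002 -0.2641] mark [ 0.4882 -0.0978] catch [ 0.5137 -0.0625]
floor left [ 0.4482 -0.0986] wall outR [ 0.4369 -0.2674] top [ 0.5321 -0.1795]
edge [ 0.5308 -0.0038] [0.5305 0.3724] orn [0.3028 0.2362]
[ 0.44245835 -0.17955208] [ 0.00115544 -0.00022447  0.00174331 -0.00293717 -0.00109423 -0.00156186
 -0.0029323  -0.00061617]
post 0.10238383135153549 -55.66903910379259
mark 0.09367871388025205 60.77225992859112
catch 0.11799471398743158 58.44896859261691
```

Emit:
{"api": "drive_tool", "payload": {
  "claw": [1,1,1,1,1,1,1,1,1],
  "translation": [
    [0.995,0.778,0],
    [0.995,0.778,0],
    [0.995,0.778,0],
    [0.995,0.778,0],
    [0.995,0.778,0],
    [0.995,0.778,0],
    [0.995,0.778,0],
    [0.995,0.778,0],
    [0.995,0.778,0]
  ],
  "yaw": [-0.186,-0.186,-0.186,-0.186,-0.186,-0.186,-0.186,-0.186,-0.186],
  "grip_force": 20
}}

```text
clock: 0.85
tool_pos: [0.3661, 0.2311, 0.2483]
ee_rot: [[1.0, -0.003, 0.0], [-0.003, -1.0, -0.001], [0.0, 0.001, -1.0]]
force: [0.7, -0.3, 0.2]
gripper_width: -0.0
gripper_force: 0.0
```

Emit:
{"api": "drive_tool", "payload": {
  "claw": [1,1,1,1,1,1,1,1,1,1,1,1],
  "translation": [
    [0.42,0.73,0],
    [0.42,0.73,0],
    [0.42,0.73,0],
    [0.42,0.73,0],
    [0.42,0.73,0.2],
    [0.42,0.73,0.4],
    [0.42,0.73,0.56],
    [0.42,0.73,0.712],
    [0.42,0.73,0.712],
    [0.42,0.73,0.712],
    [0.42,0.73,0.712],
    [0.42,0.73,0.712]
  ],
  "yaw": [0,0,0,0,0,0,0,0,0,0,0,0]
}}

```text
clock: 1.85
tool_pos: [0.4714, 0.0529, 0.072]
ee_rot: [[1.0, 0.002, 0.003], [0.002, -1.0, 0.0], [0.003, -0.0, -1.0]]
force: [0.3, 1.3, -0.3]
gripper_width: -0.003
gripper_force: 0.0
```

Run:
```python
from h import *
c=snap('scene','s1'); i=c['frame'][150:300,200:480,::-1]; cv2.imwrite('pics/s1c.png',cv2.resize(i,None,fx=2.8,fy=2.8,interpolation=cv2.INTER_CUBIC))
```

```text
(no output)
```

View pics/s1c.png

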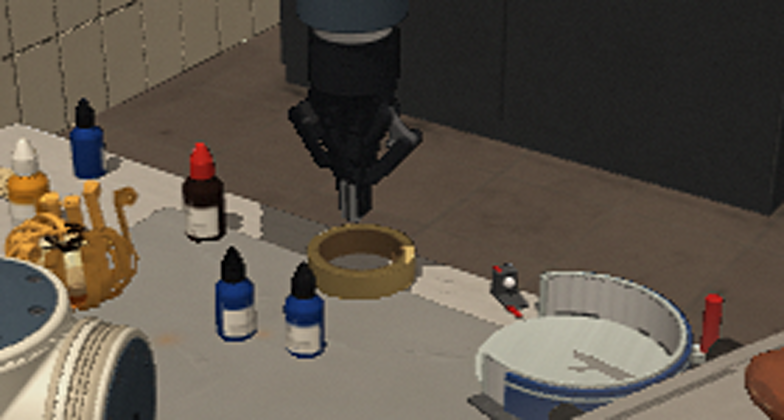

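Emit:
{"api": "drive_tool", "payload": {
  "claw": [1,1,1,1,1,1,1,1,1,1,1,1,1,1,1,1,1,1],
  "translation": [
    [0,0.018,0.08],
    [0,0.018,0.15],
    [0,0.018,0.196],
    [0,0.018,0.196],
    [-0.008,0.04,0.196],
    [-0.024,0.08,0.196],
    [-0.04,0.12,0.196],
    [-0.06,0.16,0.196],
    [-0.08,0.21,0.196],
    [-0.1,0.26,0.196],
    [-0.12,0.31,0.196],
    [-0.14,0.36,0.196],
    [-0.16,0.41,0.196],
    [-0.18,0.46,0.196],
    [-0.2,0.51,0.196],
    [-0.216,0.548,0.196],
    [-0.216,0.548,0.196],
    [-0.216,0.548,0.196]
  ],
  "yaw": [0,0,0,0,0,0,0,0,0,0,0,0,0,0,0,0,0,0]
}}

```text
clock: 3.4
tool_pos: [0.4156, -0.0856, 0.0212]
ee_rot: [[1.0, -0.001, -0.0], [-0.001, -1.0, -0.0], [-0.0, 0.0, -1.0]]
force: [-0.4, 0.3, 0.7]
gripper_width: 0.0
gripper_force: 0.0
```

Run:
```python
from h import *
c=snap('top','t2'); i=c['frame'][170:290,290:480,::-1]; cv2.imwrite('pics/t2c.png',cv2.resize(i,None,fx=4,fy=4,interpolation=cv2.INTER_CUBIC))
```

```text
(no output)
```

View pics/t2c.png

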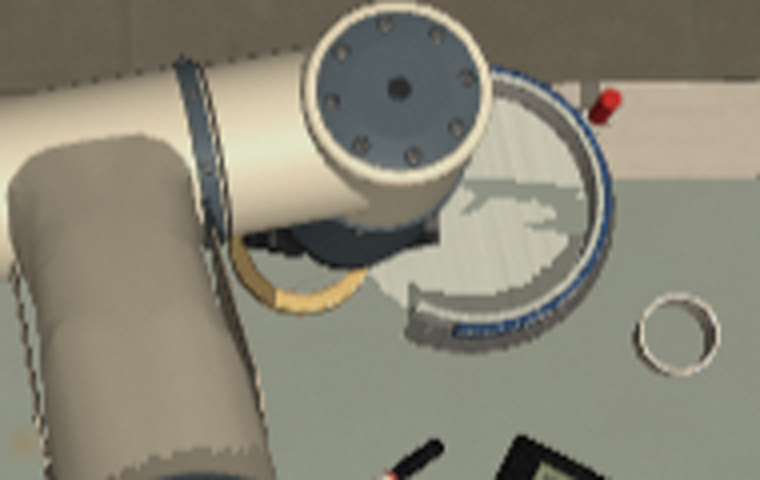

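Emit:
{"api": "drive_tool", "payload": {
  "claw": [1,1,1,1,1,1,1,1,1,1,1,1,1,1,1,1],
  "translation": [
    [0.012,0.045,0],
    [0.023,0.09,0],
    [0.035,0.135,0],
    [0.046,0.18,0],
    [0.058,0.225,0],
    [0.069,0.27,0],
    [0.081,0.315,0],
    [0.092,0.36,0],
    [0.104,0.405,0],
    [0.115,0.45,0],
    [0.123,0.48,0],
    [0.128,0.5,0],
    [0.133,0.52,0],
    [0.138,0.538,0],
    [0.138,0.538,0],
    [0.138,0.538,0]
  ],
  "yaw": [0,0,0,0,0,0,0,0,0,0,0,0,0,0,0,0]
}}

```text
clock: 4.78
tool_pos: [0.4507, -0.2194, 0.0212]
ee_rot: [[1.0, 0.0, -0.0], [0.0, -1.0, -0.0], [-0.0, 0.0, -1.0]]
force: [-0.2, 0.1, 0.5]
gripper_width: 0.0
gripper_force: 0.0
```

Emit:
{"api": "drive_tool", "payload": {
  "claw": [1,1,1,1,1,1,1,0,0,0,0,0,0,0],
  "translation": [
    [-0.006,-0.032,0],
    [-0.006,-0.032,0],
    [-0.006,-0.032,-0.05],
    [-0.006,-0.032,-0.15],
    [-0.006,-0.032,-0.3],
    [-0.006,-0.032,-0.46],
    [0,-0.032,-0.56],
    [0,-0.2,-0.56],
    [0,-0.36,-0.56],
    [0,-0.52,-0.56],
    [0,-0.68,-0.56],
    [0,-0.84,-0.56],
    [0,-1,-0.56],
    [0,-1,-0.56]
  ],
  "yaw": [0,0,0,0,0,0,0,0,0,0,0,0,0,0]
}}

```text
clock: 5.95
tool_pos: [0.4504, 0.0365, 0.1615]
ee_rot: [[1.0, 0.007, 0.001], [0.007, -1.0, 0.002], [0.001, -0.002, -1.0]]
force: [-0.1, 0.2, -0.4]
gripper_width: 0.98
gripper_force: 0.0
```

Emit:
{"api": "drive_tool", "payload": {
  "claw": [0,0,0,0,0,0,0,0],
  "translation": [
    [0.016,-0.16,0],
    [0.016,-0.32,0],
    [0.016,-0.48,0],
    [0.016,-0.64,0],
    [0.016,-0.8,0],
    [0.016,-0.96,0],
    [0.016,-1,0],
    [0.016,-1,0]
  ],
  "yaw": [0.051,0.051,0.051,0.051,0.051,0.051,0.051,0.051]
}}

```text
clock: 6.62
tool_pos: [0.4536, 0.2836, 0.1607]
ee_rot: [[0.995, -0.102, -0.0], [-0.102, -0.995, -0.0], [-0.0, 0.0, -1.0]]
force: [-0.3, -0.4, 0.7]
gripper_width: 1.003
gripper_force: 0.0
```

Run:
```python
from h import *
c=snap('scene','s3'); i=c['frame'][130:300,190:480,::-1]; cv2.imwrite('pics/s3c.png',cv2.resize(i,None,fx=2.7,fy=2.7,interpolation=cv2.INTER_CUBIC)); print(arm.sense()['tool_pos'])
```

```text
[0.45360892 0.2818826  0.16077005]
```

View pics/s3c.png

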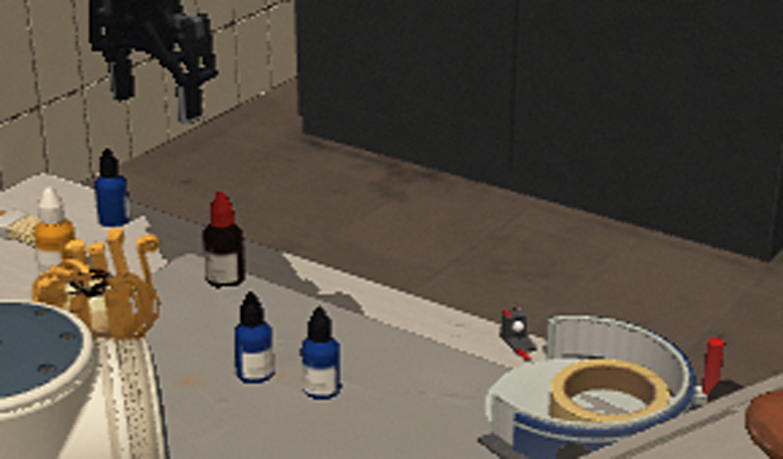

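Run:
```python
from h import *
for z in(.144,.150,.157): print(z,[proj('s3',(.4485-.004*k+a,.232-.007*k,z)) for k in(-1,0,1) for a in(-.011,)])
d=np.load('pics/s3.npz')
P2=lambda x,y:(190+x/2.7-.3,130+y/2.7-.3)
for n,x,y,z in(('tapetopL',551,0,0),):pass
print('knuckle out', [proj('s3',(.4485-.1*.1*k,.232-k*.01,.2)) for k in (0,1,2,3)],'measured',P2(215,75))
print('brown/blue cap from scene',pt('s3',*P2(222,194),.094),pt('s3',*P2(108,151),.081),'brown foot proj',proj('s3',(.4454,.2056,0)),P2(224,285))
print('tape centre',pt('s3',*P2(610,390),.025), 'post',pt('s3',*P2(715,341),.068))
```

```text
0.144 [array([258. , 181.2]), array([259. , 182.3]), array([260.1, 183.5])]
0.15 [array([257.8, 178.9]), array([258.9, 180.1]), array([259.9, 181.3])]
0.157 [array([257.6, 176.3]), array([258.7, 177.5]), array([259.7, 178.6])]
knuckle out [array([260.5, 159.7]), array([260.8, 161.8]), array([261.2, 163.9]), array([261.6, 166.1])] measured (269.3296296296296, 157.47777777777776)
brown/blue cap from scene [0.4496 0.2043] [0.4829 0.3839] brown foot proj [272.6 234.9] (272.6629629629629, 235.25555555555553)
tape centre [ 0.4519 -0.1995] post [ 0.5023 -0.2635]
```

Emit:
{"api": "drive_tool", "payload": {
  "claw": [0,0,0,0,0,0,0,0,0,0,0,0,0,0,0,0,0,0,0,0],
  "translation": [
    [0.193,0.118,0],
    [0.193,0.118,0],
    [0.193,0.118,0],
    [0.193,0.118,0],
    [0.193,0.118,0],
    [0.193,0.118,0],
    [0.193,0.118,0],
    [0.193,0.118,0],
    [0.193,0.118,0],
    [0.193,0.118,0],
    [0.193,0.118,0],
    [0.193,0.118,0],
    [0.193,0.118,0],
    [0.193,0.118,0.12],
    [0.193,0.118,0.24],
    [0.193,0.118,0.36],
    [0.193,0.118,0.48],
    [0.193,0.118,0.54],
    [0.193,0.118,0.576],
    [0.193,0.118,0.576]
  ],
  "yaw": [0.679,0.679,0.679,0.679,0.679,0.679,0.679,0.679,0.679,0.679,0.679,0.679,0.679,0.679,0.679,0.679,0.679,0.679,0.679,0.679]
}}

```text
clock: 8.33
tool_pos: [0.4982, 0.2449, 0.0156]
ee_rot: [[0.043, -0.999, -0.003], [-0.999, -0.043, -0.002], [0.002, 0.003, -1.0]]
force: [-0.1, -0.5, 0.5]
gripper_width: 0.999
gripper_force: 0.0
```

Run:
```python
from h import *
c=snap('scene','s4'); i=c['frame'][150:290,200:400,::-1]; cv2.imwrite('pics/s4c.png',cv2.resize(i,None,fx=4,fy=4,interpolation=cv2.INTER_CUBIC)); s=arm.sense();print(s['tool_pos'],s['ee_rot'])
```

```text
[0.49917193 0.24561283 0.01723272] [[ 4.33093064e-02 -9.99061545e-01 -5.77804158e-04]
 [-9.99061325e-01 -4.33087734e-02 -9.05111310e-04]
 [ 8.79237914e-04  6.16461531e-04 -9.99999423e-01]]
```

View pics/s4c.png

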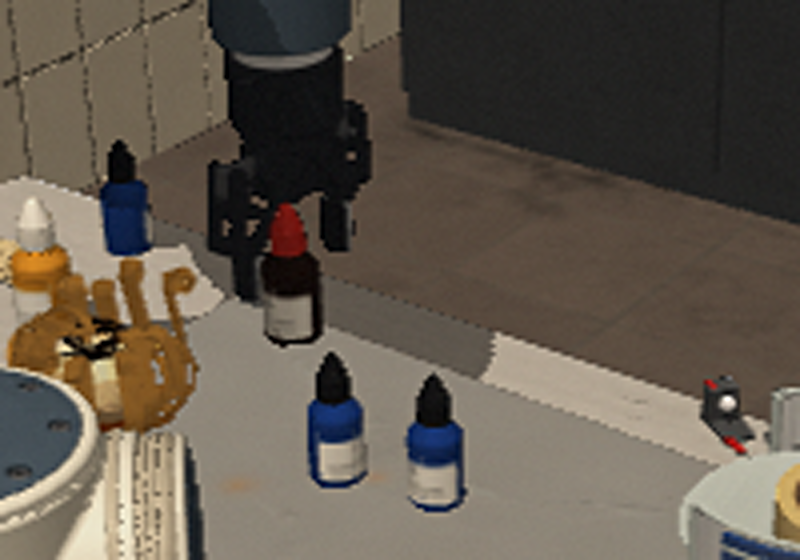

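Emit:
{"api": "drive_tool", "payload": {
  "claw": [0,0,0,0,0,0,0,0,0,0,0,0,0,0,0,0,0,0],
  "translation": [
    [0.015,0,0],
    [0.03,0,0],
    [0.045,0,0],
    [0.06,0,0],
    [0.08,0,0],
    [0.1,0,0],
    [0.125,0,0],
    [0.15,0,0],
    [0.175,0,0],
    [0.2,0,0],
    [0.225,0,0],
    [0.25,0,0],
    [0.275,0,0],
    [0.3,0,0],
    [0.32,0,0],
    [0.335,0,0],
    [0.345,0,0],
    [0.345,0,0]
  ],
  "yaw": [0,0,0,0,0,0,0,0,0,0,0,0,0,0,0,0,0,0]
}}

```text
clock: 9.88
tool_pos: [0.5029, 0.1597, 0.0173]
ee_rot: [[0.042, -0.999, -0.0], [-0.999, -0.042, -0.0], [0.0, 0.0, -1.0]]
force: [0.5, -0.7, -0.9]
gripper_width: 1.002
gripper_force: 0.0
```

```bash
cat >> h.py <<'E'
def red(f,x0=200,x1=345):
    i=cv2.imread('pics/'+f+'.png').astype(int); b,g,r=i[...,0],i[...,1],i[...,2]
    m=((r>90)&(r>2.2*g)&(r>2.2*b)).astype(np.uint8)
    n,l,s,c=cv2.connectedComponentsWithStats(m)
    return [(tuple(np.round(c[k],1)),s[k][2:5].tolist(),pt(f,*c[k],.078)) for k in range(1,n) if s[k][4]>25]
E
python3 - <<'E'
from h import *
snap('scene','s5'); s=arm.sense();print(s['tool_pos'],s['force'])
for f in('s4','s5'): print(red(f))
E
```

```text
[0.5029069  0.15993725 0.01725968] [ 0.50480258  1.08503783 -0.06119634]
[((np.float64(271.7), np.float64(207.6)), [9, 13, 81], array([0.4474, 0.2044])), ((np.float64(453.7), np.float64(264.2)), [8, 21, 109], array([ 0.4548, -0.2816])), ((np.float64(508.9), np.float64(312.3)), [49, 18, 128], array([ 0.3587, -0.4306]))]
[((np.float64(298.3), np.float64(215.7)), [8, 13, 77], array([0.4493, 0.1212])), ((np.float64(453.7), np.float64(264.2)), [8, 21, 109], array([ 0.4548, -0.2816])), ((np.float64(582.4), np.float64(292.3)), [33, 13, 38], array([ 0.4984, -0.5231])), ((np.float64(509.2), np.float64(312.5)), [45, 17, 115], array([ 0.3585, -0.4313]))]
```

Emit:
{"api": "drive_tool", "payload": {
  "claw": [0,0,0,0,0,0,0,0,0,0,0,0,0,0,0,0,0,0,0,0],
  "translation": [
    [0.01,0,0],
    [0.025,0,0],
    [0.045,0,0],
    [0.07,0,0],
    [0.095,0,0],
    [0.12,0,0],
    [0.145,0,0],
    [0.17,0,0],
    [0.195,0,0],
    [0.22,0,0],
    [0.245,0,0],
    [0.27,0,0],
    [0.295,0,0],
    [0.32,0,0],
    [0.345,0,0],
    [0.37,0,0],
    [0.39,0,0],
    [0.405,0,0],
    [0.415,0,0],
    [0.42,0,0]
  ],
  "yaw": [0,0,0,0,0,0,0,0,0,0,0,0,0,0,0,0,0,0,0,0]
}}

```text
clock: 11.6
tool_pos: [0.5074, 0.0549, 0.0173]
ee_rot: [[0.042, -0.999, 0.0], [-0.999, -0.042, 0.0], [-0.0, -0.0, -1.0]]
force: [-0.2, 0.7, -0.5]
gripper_width: 1.002
gripper_force: 0.1
```

Run:
```python
from h import *
snap('scene','s6'); s=arm.sense();print(s['tool_pos'],s['force'])
print(red('s6'))
```

```text
[0.50741146 0.05491648 0.01729086] [ 0.49226452 -0.24253446  0.02601599]
[((np.float64(333.2), np.float64(227.0)), [8, 14, 73], array([0.4493, 0.0174])), ((np.float64(453.7), np.float64(264.3)), [8, 21, 110], array([ 0.4547, -0.2817])), ((np.float64(585.6), np.float64(293.5)), [26, 11, 30], array([ 0.4979, -0.5288])), ((np.float64(509.3), np.float64(312.4)), [45, 17, 115], array([ 0.3588, -0.4313]))]
```

Emit:
{"api": "drive_tool", "payload": {
  "claw": [0,0,0,0,0,0,0,0,0,0,0,0,0,0,0,0,0,0,0,0],
  "translation": [
    [-0.02,0,0],
    [-0.02,0.024,0],
    [0,0.024,0],
    [0.015,0.024,0],
    [0.035,0.024,0],
    [0.06,0.024,0],
    [0.085,0.024,0],
    [0.11,0.024,0],
    [0.14,0.024,0],
    [0.17,0.024,0],
    [0.2,0.024,0],
    [0.23,0.024,0],
    [0.26,0.024,0],
    [0.29,0.024,0],
    [0.32,0.024,0],
    [0.35,0.024,0],
    [0.38,0.024,0],
    [0.405,0.024,0],
    [0.42,0.024,0],
    [0.43,0.024,0]
  ],
  "yaw": [0,0,0,0,0,0,0,0,0,0,0,0,0,0,0,0,0,0,0,0]
}}

```text
clock: 13.32
tool_pos: [0.506, -0.053, 0.0173]
ee_rot: [[0.042, -0.999, 0.0], [-0.999, -0.042, 0.0], [-0.0, -0.0, -1.0]]
force: [0.7, 0.5, 0.6]
gripper_width: 1.0
gripper_force: 0.2
```

Run:
```python
from h import *
snap('scene','s7'); s=arm.sense();print(s['tool_pos'],s['force'])
print(red('s7')[:2])
```

```text
[ 0.50597329 -0.05307349  0.01726319] [ 1.10772793 -0.48119566 -0.61960086]
[((np.float64(371.4), np.float64(241.6)), [11, 15, 113], array([ 0.44  , -0.0922])), ((np.float64(453.7), np.float64(264.3)), [8, 21, 110], array([ 0.4547, -0.2817]))]
```

Emit:
{"api": "drive_tool", "payload": {
  "claw": [0,0,0,0,0,0,0,0,0,0,0],
  "translation": [
    [-0.03,0,0],
    [-0.05,0,0],
    [-0.05,0,-0.12],
    [-0.05,0,-0.26],
    [-0.05,0,-0.4],
    [-0.05,0.1,-0.42],
    [-0.05,0.22,-0.42],
    [-0.05,0.34,-0.42],
    [-0.05,0.432,-0.42],
    [-0.05,0.432,-0.42],
    [-0.05,0.432,-0.42]
  ],
  "yaw": [0,0,0,0,0,0,0,0,0,0,0]
}}

```text
clock: 14.28
tool_pos: [0.3969, -0.044, 0.1227]
ee_rot: [[0.044, -0.999, 0.001], [-0.999, -0.044, 0.0], [-0.0, -0.001, -1.0]]
force: [0.7, -0.0, -0.7]
gripper_width: 0.997
gripper_force: 0.0
```

Run:
```python
from h import *
c=snap('scene','s8'); s=arm.sense();print(s['tool_pos'],s['force'])
print(red('s8')[:2])
i=c['frame'][190:320,310:480,::-1]; cv2.imwrite('pics/s8c.png',cv2.resize(i,None,fx=4.4,fy=4.4,interpolation=cv2.INTER_CUBIC))
```

```text
[ 0.39788304 -0.04396795  0.12274049] [0.74116976 0.59346388 0.38395873]
[((np.float64(362.4), np.float64(240.7)), [10, 15, 120], array([ 0.4325, -0.0735])), ((np.float64(453.7), np.float64(264.3)), [8, 21, 110], array([ 0.4547, -0.2817]))]
```

View pics/s8c.png

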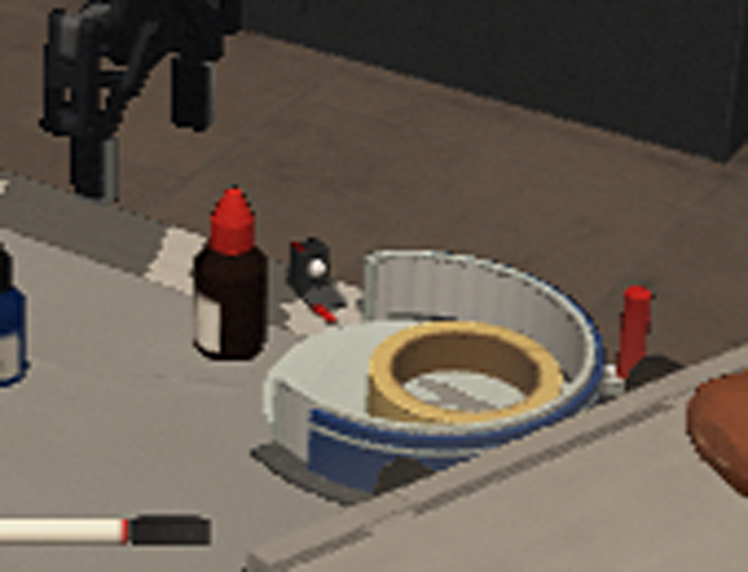

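Run:
```python
from h import *
for f in('s4','s5','s6','s7','s8'):
    c=red(f)[0][0]
    i=cv2.imread('pics/'+f+'.png').astype(int); b,g,r=i[...,0],i[...,1],i[...,2]
    m=((r>90)&(r>2.2*g)&(r>2.2*b)); ys,xs=np.nonzero(m); k=(abs(xs-c[0])<15)&(abs(ys-c[1])<15); xs,ys=xs[k],ys[k]
    M=np.cov(xs,ys); print(f,'slope dx/dy',round(np.polyfit(ys,xs,1)[0],3),'rows',[(int(y),xs[ys==y].min(),xs[ys==y].max()) for y in np.unique(ys)][::3])
    t=sum(0 for _ in [0])
    # dark body below cap: rows range around the column
    x=int(round(c[0])); col=i[int(c[1])+5:int(c[1])+50,x]; print('   foot rows', [int(v.sum()) for v in col][::2])
```

```text
s4 slope dx/dy 0.069 rows [(201, np.int64(270), np.int64(272)), (204, np.int64(269), np.int64(274)), (207, np.int64(268), np.int64(275)), (210, np.int64(269), np.int64(276)), (213, np.int64(269), np.int64(274))]
   foot rows [129, 71, 37, 39, 30, 36, 157, 361, 361, 299, 339, 349, 448, 401, 395, 402, 404, 395, 401, 394, 398, 392, 405]
s5 slope dx/dy 0.032 rows [(209, np.int64(297), np.int64(299)), (212, np.int64(296), np.int64(300)), (215, np.int64(295), np.int64(302)), (218, np.int64(296), np.int64(301)), (221, np.int64(295), np.int64(301))]
   foot rows [130, 97, 39, 36, 33, 23, 63, 363, 354, 347, 353, 380, 1, 394, 388, 390, 378, 378, 389, 382, 380, 378, 386]
s6 slope dx/dy -0.07 rows [(220, np.int64(333), np.int64(334)), (223, np.int64(332), np.int64(335)), (226, np.int64(330), np.int64(337)), (229, np.int64(331), np.int64(335)), (232, np.int64(331), np.int64(336))]
   foot rows [120, 73, 42, 36, 34, 31, 18, 15, 8, 23, 21, 17, 25, 384, 375, 380, 384, 389, 383, 378, 385, 384, 383]
s7 slope dx/dy -0.267 rows [(234, np.int64(374), np.int64(374)), (237, np.int64(370), np.int64(376)), (240, np.int64(368), np.int64(376)), (243, np.int64(366), np.int64(376)), (246, np.int64(366), np.int64(378))]
   foot rows [163, 150, 55, 56, 46, 25, 25, 36, 17, 152, 201, 401, 385, 373, 522, 520, 513, 498, 511, 517, 386, 375, 328]
s8 slope dx/dy 0.013 rows [(233, np.int64(361), np.int64(364)), (236, np.int64(360), np.int64(365)), (239, np.int64(358), np.int64(367)), (242, np.int64(358), np.int64(367)), (245, np.int64(358), np.int64(377))]
   foot rows [185, 216, 70, 53, 67, 44, 44, 42, 32, 52, 46, 28, 46, 8, 412, 407, 385, 408, 396, 398, 396, 401, 402]
```

Emit:
{"api": "drive_tool", "payload": {
  "claw": [0,0,0,0,0,0,0,0,0],
  "translation": [
    [-0.016,0.08,0],
    [-0.016,0.08,0],
    [-0.016,0.08,0],
    [-0.016,0.08,0.12],
    [-0.016,0.08,0.24],
    [-0.016,0.08,0.34],
    [-0.016,0.08,0.4],
    [-0.016,0.08,0.428],
    [-0.016,0.08,0.428]
  ],
  "yaw": [-0.067,-0.067,-0.067,-0.067,-0.067,-0.067,-0.067,-0.067,-0.067]
}}

```text
clock: 15.08
tool_pos: [0.3773, -0.0415, 0.014]
ee_rot: [[0.181, -0.983, -0.003], [-0.983, -0.181, -0.001], [0.0, 0.003, -1.0]]
force: [0.4, -1.3, 0.8]
gripper_width: 1.003
gripper_force: 0.0
```

```bash
cat >> h.py <<'E'
def chk(f,name='red'):
    snap('scene',f); s=arm.sense(); p,R=s['tool_pos'],s['ee_rot']
    i=cv2.imread('pics/'+f+'.png').astype(int); b,g,r=i[...,0],i[...,1],i[...,2]
    m=((r>90)&(r>2.2*g)&(r>2.2*b)).astype(np.uint8)
    n,l,st,c=cv2.connectedComponentsWithStats(m)
    ks=[k for k in range(1,n) if st[k][4]>25 and c[k][0]<440]
    print('tool',p.round(4),'F',s['force'].round(1))
    for k in ks:
        ys,xs=np.nonzero(l==k); q=pt(f,*c[k],.078); d=q-p[:2]; e=q-np.array([.4425,-.1796])
        print('px',c[k].round(1),'pos',q,'slope',np.polyfit(ys,xs,1)[0].round(2),'tool xy',(R[:2,:2].T@d).round(4),'uv',(e@np.array([[.983,-.182],[.182,.983]])).round(4),ys.size)
E
python3 -c "
from h import *
chk('s9')"
```

```text
tool [ 0.378  -0.0414  0.0151] F [ 0.1 -0.7  0.4]
px [363.4 240.5] pos [ 0.4342 -0.0748] slope 0.02 tool xy [ 0.0431 -0.0492] uv [0.0109 0.1045] 92
```

Emit:
{"api": "drive_tool", "payload": {
  "claw": [0,0,0,0,0,0,0,0,0,0],
  "translation": [
    [0.015,0,0],
    [0.03,0,0],
    [0.045,0,0],
    [0.06,0,0],
    [0.075,0,0],
    [0.09,0,0],
    [0.105,0,0],
    [0.12,0,0],
    [0.135,0,0],
    [0.14,0,0]
  ],
  "yaw": [0,0,0,0,0,0,0,0,0,0]
}}

```text
clock: 15.97
tool_pos: [0.3838, -0.0763, 0.0152]
ee_rot: [[0.182, -0.983, -0.0], [-0.983, -0.182, -0.0], [0.0, 0.0, -1.0]]
force: [0.5, 1.4, -0.0]
gripper_width: 0.998
gripper_force: 0.1
```

```bash
python3 -c "
from h import *
chk('s10')"
```

```text
tool [ 0.3838 -0.0763  0.0152] F [-0.3 -0.4  0.3]
px [376.  242.4] pos [ 0.4428 -0.1026] slope -0.06 tool xy [ 0.0366 -0.0532] uv [0.0143 0.0756] 82
```

Emit:
{"api": "drive_tool", "payload": {
  "claw": [0,0,0,0,0,0,0,0,0,0,0,0,0,0],
  "translation": [
    [-0.02,0,0],
    [-0.04,0,0],
    [-0.04,-0.016,0],
    [-0.04,-0.032,0],
    [-0.02,-0.032,0],
    [0,-0.032,0],
    [0.015,-0.032,0],
    [0.03,-0.032,0],
    [0.045,-0.032,0],
    [0.06,-0.032,0],
    [0.075,-0.032,0],
    [0.09,-0.032,0],
    [0.1,-0.032,0],
    [0.1,-0.032,0]
  ],
  "yaw": [0,0,0,0,0,0,0,0,0,0,0,0,0,0]
}}

```text
clock: 17.18
tool_pos: [0.3962, -0.0994, 0.0153]
ee_rot: [[0.181, -0.983, 0.0], [-0.983, -0.181, -0.0], [0.0, -0.0, -1.0]]
force: [0.3, -0.8, 0.1]
gripper_width: 1.001
gripper_force: 0.0
```

```bash
python3 -c "
from h import *
chk('s11')"
```

```text
tool [ 0.3962 -0.0992  0.0153] F [-0.6  0.1 -0.5]
px [386.3 245.1] pos [ 0.4453 -0.1272] slope -0.02 tool xy [ 0.0365 -0.0432] uv [0.0123 0.051 ] 71
```

Emit:
{"api": "drive_tool", "payload": {
  "claw": [0,0,0,0,0,0,0,0,0,0,0,0,0,0,0],
  "translation": [
    [0.015,0,0],
    [0.03,0,0],
    [0.045,0,0],
    [0.048,0,0],
    [0.048,0,0],
    [0.035,0,0],
    [0.02,0,0],
    [0,0,0],
    [-0.03,0,0],
    [-0.06,0,0],
    [-0.06,0,-0.14],
    [-0.06,0,-0.3],
    [-0.06,0,-0.44],
    [-0.06,0,-0.56],
    [-0.06,0,-0.56]
  ],
  "yaw": [0,0,0,0,0,0,0,0,0,0,0,0,0,0,0]
}}

```text
clock: 18.48
tool_pos: [0.397, -0.0836, 0.1615]
ee_rot: [[0.184, -0.983, 0.012], [-0.983, -0.184, -0.0], [0.002, -0.012, -1.0]]
force: [1.2, 0.2, -0.4]
gripper_width: 0.999
gripper_force: 0.0
```

```bash
python3 -c "
from h import *
chk('s12')"
```

```text
tool [ 0.3955 -0.0833  0.1585] F [-0.4  0.7 -0.8]
px [388.5 246.2] pos [ 0.4438 -0.1335] slope -0.02 tool xy [ 0.0582 -0.0383] uv [0.0097 0.0451] 124
```

Emit:
{"api": "drive_tool", "payload": {
  "claw": [1,1,1,1,1,1,1,1,1],
  "translation": [
    [-1,-0.36,0],
    [-1,-0.36,0],
    [-1,-0.36,0],
    [-1,-0.36,0],
    [-1,-0.36,0],
    [-1,-0.36,0],
    [-1,-0.36,0],
    [-1,-0.36,0],
    [-1,-0.36,0]
  ],
  "yaw": [0.16,0.16,0.16,0.16,0.16,0.16,0.16,0.16,0.16]
}}

```text
clock: 19.28
tool_pos: [0.4354, 0.1798, 0.1537]
ee_rot: [[-0.148, -0.989, -0.002], [-0.989, 0.148, -0.002], [0.002, 0.002, -1.0]]
force: [-0.5, -0.3, -0.5]
gripper_width: -0.001
gripper_force: 0.0
```

```bash
python3 -c "
from h import *
s=arm.sense();p,R=s['tool_pos'],s['ee_rot'];print(p,R.round(3)); print(R.T@(np.array([.4865,.421,p[2]])-p)/.25)
print('brush',pt('top0',188,229,.02),pt('top0',188,246,.02))"
```

```text
[0.43544111 0.17979536 0.15374645] [[-0.148 -0.989 -0.002]
 [-0.989  0.148 -0.002]
 [ 0.002  0.002 -1.   ]]
[-0.98443719 -0.05887735 -0.00197902]
brush [0.4303 0.3973] [0.3852 0.3963]
```

Emit:
{"api": "drive_tool", "payload": {
  "claw": [1,1,1,1,1,1,1,1,1,1,1,1,1,1,1],
  "translation": [
    [-0.984,-0.059,0],
    [-0.984,-0.059,0],
    [-0.984,-0.059,0],
    [-0.984,-0.059,0],
    [-0.984,-0.059,0],
    [-0.984,-0.059,0],
    [-0.984,-0.059,0],
    [-0.984,-0.059,0],
    [-0.984,-0.059,0],
    [-0.984,-0.059,0.12],
    [-0.984,-0.059,0.24],
    [-0.984,-0.059,0.36],
    [-0.984,-0.059,0.44],
    [-0.984,-0.059,0.47],
    [-0.984,-0.059,0.47]
  ],
  "yaw": [0,0,0,0,0,0,0,0,0,0,0,0,0,0,0]
}}

```text
clock: 20.53
tool_pos: [0.4875, 0.4166, 0.0363]
ee_rot: [[-0.153, -0.988, -0.003], [-0.988, 0.153, -0.003], [0.004, 0.002, -1.0]]
force: [0.6, 0.1, -0.3]
gripper_width: 0.001
gripper_force: 0.0
```

```bash
cat >> h.py <<'E'
def bl(f,new=True):
    if new: snap('scene',f)
    h=cv2.cvtColor(cv2.imread('pics/'+f+'.png'),cv2.COLOR_BGR2HSV)
    m=((h[...,0]>105)&(h[...,0]<125)&(h[...,1]>150)&(h[...,2]>50)).astype(np.uint8)
    n,l,st,c=cv2.connectedComponentsWithStats(m); s=arm.sense(); p,R=s['tool_pos'],s['ee_rot']
    print('tool',p.round(4),'F',s['force'].round(1))
    for k in range(1,n):
        if st[k][4]>60:
            ys,xs=np.nonzero(l==k); x=(st[k][0]+(st[k][2]-1)/2); top=st[k][1]
            q=pt(f,x,top+1,.053); e=q-np.array([.4425,-.1796])
            print('box',st[k],'pos',q,'slope',np.polyfit(ys,xs,1)[0].round(2),'tool',(R[:2,:2].T@(q-p[:2])).round(4),'uv',(e@np.array([[.983,-.182],[.182,.983]])).round(4))
E
python3 -c "
from h import *
bl('s0x') ; print('s3'); bl('s3',False); bl('scene0',False)"
```

```text
tool [0.4885 0.4178 0.0383] F [-0.9  0.1  0.9]
box [227 195  10  19 135] pos [0.4792 0.3772] slope 0.08 tool [0.0415 0.003 ] uv [0.1374 0.5407]
box [277 250  13  22 141] pos [0.329  0.0727] slope -0.15 tool [0.3654 0.1051] uv [-0.0657  0.2687]
box [302 256  13  10 115] pos [0.34   0.0102] slope 0.13 tool [0.4255 0.0847] uv [-0.0662  0.2052]
s3
tool [0.4885 0.4178 0.0383] F [-0.9  0.1  0.9]
box [225 195  12  19 172] pos [0.4777 0.3795] slope 0.04 tool [0.0395 0.0049] uv [0.1364 0.5432]
box [277 250  13  22 143] pos [0.329  0.0727] slope -0.2 tool [0.3654 0.1051] uv [-0.0657  0.2687]
box [302 256  13  10 115] pos [0.34   0.0102] slope 0.13 tool [0.4255 0.0847] uv [-0.0662  0.2052]
tool [0.4885 0.4178 0.0383] F [-0.9  0.1  0.9]
box [225 195  11  19 173] pos [0.4769 0.3806] slope 0.05 tool [0.0385 0.0058] uv [0.1358 0.5444]
box [278 250  12  22 126] pos [0.3296 0.0717] slope -0.2 tool [0.3663 0.1044] uv [-0.0652  0.2676]
box [302 256  13  10 115] pos [0.34   0.0102] slope 0.13 tool [0.4255 0.0847] uv [-0.0662  0.2052]
```

Emit:
{"api": "drive_tool", "payload": {
  "claw": [1,1,1,1,1,1,1,1,1,1,1,1,1,1,1,1,1,1,1,1],
  "translation": [
    [0,0.008,0.02],
    [0,0.008,0.033],
    [0,0.008,0.033],
    [0.015,0.008,0.033],
    [0.03,0.008,0.033],
    [0.045,0.008,0.033],
    [0.06,0.008,0.033],
    [0.075,0.008,0.033],
    [0.09,0.008,0.033],
    [0.11,0.008,0.033],
    [0.13,0.008,0.033],
    [0.15,0.008,0.033],
    [0.17,0.008,0.033],
    [0.19,0.008,0.033],
    [0.21,0.008,0.033],
    [0.23,0.008,0.033],
    [0.25,0.008,0.033],
    [0.265,0.008,0.033],
    [0.275,0.008,0.033],
    [0.28,0.008,0.033]
  ],
  "yaw": [0,0,0,0,0,0,0,0,0,0,0,0,0,0,0,0,0,0,0,0]
}}

```text
clock: 22.25
tool_pos: [0.4757, 0.3496, 0.0296]
ee_rot: [[-0.152, -0.988, -0.0], [-0.988, 0.152, -0.0], [0.0, 0.0, -1.0]]
force: [0.1, 1.0, -0.3]
gripper_width: -0.001
gripper_force: 0.1
```

```bash
python3 -c "
from h import *
bl('b1')"
```

```text
tool [0.4757 0.3496 0.0296] F [-0.5 -1.   0.2]
box [240 203  11  17 114] pos [0.4625 0.3118] slope 0.08 tool [0.0394 0.0073] uv [0.1091 0.4794]
box [277 250  13  22 140] pos [0.329  0.0727] slope -0.16 tool [0.296  0.1029] uv [-0.0657  0.2687]
box [302 256  13  10 115] pos [0.34   0.0102] slope 0.13 tool [0.3561 0.0826] uv [-0.0662  0.2052]
```

Emit:
{"api": "drive_tool", "payload": {
  "claw": [1,1,1,1,1,1,1,1,1,1,1,1,1,1,1,1,1,1,1,1],
  "translation": [
    [-0.02,0,0],
    [-0.02,0.02,0],
    [0,0.02,0],
    [0.015,0.02,0],
    [0.03,0.02,0],
    [0.05,0.02,0],
    [0.07,0.02,0],
    [0.09,0.02,0],
    [0.115,0.02,0],
    [0.14,0.02,0],
    [0.165,0.02,0],
    [0.19,0.02,0],
    [0.215,0.02,0],
    [0.24,0.02,0],
    [0.265,0.02,0],
    [0.29,0.02,0],
    [0.31,0.02,0],
    [0.325,0.02,0],
    [0.335,0.02,0],
    [0.34,0.02,0]
  ],
  "yaw": [0,0,0,0,0,0,0,0,0,0,0,0,0,0,0,0,0,0,0,0]
}}

```text
clock: 23.97
tool_pos: [0.4579, 0.2665, 0.0296]
ee_rot: [[-0.152, -0.988, 0.0], [-0.988, 0.152, 0.0], [-0.0, -0.0, -1.0]]
force: [0.3, -0.5, -0.4]
gripper_width: 0.001
gripper_force: 0.1
```

```bash
python3 -c "
from h import *
bl('b2')
i=cv2.imread('pics/b2.png')[170:280,200:330]; cv2.imwrite('pics/b2c.png',cv2.resize(i,None,fx=5,fy=5,interpolation=cv2.INTER_CUBIC))"
```

```text
tool [0.4579 0.2664 0.0296] F [ 0.4 -0.3  0.7]
box [261 212  11  18 128] pos [0.4533 0.2304] slope -0.0 tool [ 0.0363 -0.001 ] uv [0.0852 0.4011]
box [277 250  13  22 142] pos [0.329  0.0727] slope -0.16 tool [0.2111 0.098 ] uv [-0.0657  0.2687]
box [302 256  13  10 115] pos [0.34   0.0102] slope 0.13 tool [0.2712 0.0776] uv [-0.0662  0.2052]
```

View pics/b2c.png

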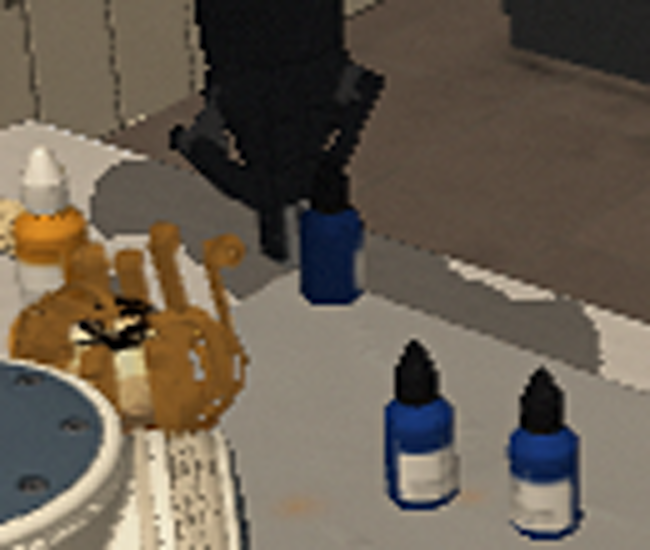

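Emit:
{"api": "drive_tool", "payload": {
  "claw": [1,1,1,1,1,1,1,1,1,1,1,1,1,1,1,1,1,1,1,1],
  "translation": [
    [0.01,0,0],
    [0.025,0,0],
    [0.045,0,0],
    [0.07,0,0],
    [0.095,0,0],
    [0.12,0,0],
    [0.145,0,0],
    [0.17,0,0],
    [0.195,0,0],
    [0.22,0,0],
    [0.245,0,0],
    [0.27,0,0],
    [0.295,0,0],
    [0.32,0,0],
    [0.345,0,0],
    [0.37,0,0],
    [0.39,0,0],
    [0.405,0,0],
    [0.415,0,0],
    [0.42,0,0]
  ],
  "yaw": [0,0,0,0,0,0,0,0,0,0,0,0,0,0,0,0,0,0,0,0]
}}

```text
clock: 25.68
tool_pos: [0.442, 0.1627, 0.0295]
ee_rot: [[-0.152, -0.988, -0.0], [-0.988, 0.152, 0.0], [-0.0, 0.0, -1.0]]
force: [0.1, -0.6, 0.1]
gripper_width: 0.005
gripper_force: 0.1
```

```bash
python3 -c "
from h import *
bl('b3')"
```

```text
tool [0.4419 0.1626 0.0295] F [-0.2  0.5  1. ]
box [289 225  11  18 129] pos [0.4378 0.1266] slope -0.07 tool [ 0.0363 -0.0014] uv [0.0511 0.3018]
box [277 250  13  22 143] pos [0.329  0.0727] slope -0.15 tool [0.106 0.098] uv [-0.0657  0.2687]
box [302 256  13  10 116] pos [0.34   0.0102] slope 0.11 tool [0.1661 0.0776] uv [-0.0662  0.2052]
```

Emit:
{"api": "drive_tool", "payload": {
  "claw": [1,1,1,1,1,1,1,1,1,1,1,1,1,1,1,1,1,1,1,1],
  "translation": [
    [0.01,0,0],
    [0.025,0,0],
    [0.045,0,0],
    [0.07,0,0],
    [0.095,0,0],
    [0.12,0,0],
    [0.15,0,0],
    [0.18,0,0],
    [0.21,0,0],
    [0.24,0,0],
    [0.27,0,0],
    [0.3,0,0],
    [0.33,0,0],
    [0.36,0,0],
    [0.39,0,0],
    [0.42,0,0],
    [0.445,0,0],
    [0.465,0,0],
    [0.475,0,0],
    [0.48,0,0]
  ],
  "yaw": [0,0,0,0,0,0,0,0,0,0,0,0,0,0,0,0,0,0,0,0]
}}

```text
clock: 27.4
tool_pos: [0.4238, 0.044, 0.0295]
ee_rot: [[-0.152, -0.988, -0.0], [-0.988, 0.152, -0.0], [0.0, 0.0, -1.0]]
force: [0.6, 0.3, 0.4]
gripper_width: -0.004
gripper_force: 0.1
```

```bash
python3 -c "
from h import *
bl('b4');chk('b4r')"
```

```text
tool [0.4237 0.044  0.0295] F [ 0.1 -0.1  0.1]
box [324 242  11  19 112] pos [0.4175 0.0075] slope -0.02 tool [0.037  0.0006] uv [0.0095 0.1885]
box [277 250  13  22 131] pos [0.329  0.0727] slope -0.27 tool [-0.014  0.098] uv [-0.0657  0.2687]
box [302 256  13  10 114] pos [0.34   0.0102] slope 0.14 tool [0.0461 0.0776] uv [-0.0662  0.2052]
tool [0.4238 0.0443 0.0295] F [-0.7 -0.4  0.2]
px [388.4 246.2] pos [ 0.4436 -0.1335] slope -0.04 tool xy [ 0.1727 -0.0465] uv [0.0095 0.0451] 125
```

Emit:
{"api": "drive_tool", "payload": {
  "claw": [1,1,1,1,1,1,1,1,1,1,1,1,1,1,1,1,1,1],
  "translation": [
    [0.01,0,0],
    [0.025,0,0],
    [0.045,0,0],
    [0.07,0,0],
    [0.095,0,0],
    [0.12,0,0],
    [0.145,0,0],
    [0.17,0,0],
    [0.195,0,0],
    [0.22,0,0],
    [0.245,0,0],
    [0.27,0,0],
    [0.295,0,0],
    [0.32,0,0],
    [0.34,0,0],
    [0.355,0,0],
    [0.365,0,0],
    [0.37,0,0]
  ],
  "yaw": [0,0,0,0,0,0,0,0,0,0,0,0,0,0,0,0,0,0]
}}

```text
clock: 29.0
tool_pos: [0.4098, -0.0474, 0.0295]
ee_rot: [[-0.152, -0.988, -0.0], [-0.988, 0.152, -0.0], [0.0, 0.0, -1.0]]
force: [-0.3, 0.6, 0.1]
gripper_width: 0.002
gripper_force: 0.1
```

```bash
python3 -c "
from h import *
bl('b5');chk('b5r')"
```

```text
tool [ 0.4097 -0.0474  0.0295] F [ 0.   0.1 -0.7]
box [277 250  13  22 128] pos [0.329  0.0727] slope -0.27 tool [-0.1064  0.098 ] uv [-0.0657  0.2687]
box [350 255  15  23 258] pos [ 0.4049 -0.0771] slope -0.06 tool [0.0301 0.0002] uv [-0.0183  0.1076]
box [302 256  13  10 110] pos [0.34   0.0102] slope 0.01 tool [-0.0463  0.0776] uv [-0.0662  0.2052]
tool [ 0.4097 -0.0472  0.0295] F [-0.5 -0.   0.4]
px [388.5 246.2] pos [ 0.4438 -0.1335] slope -0.02 tool xy [ 0.0801 -0.0468] uv [0.0097 0.0451] 124
```

Emit:
{"api": "drive_tool", "payload": {
  "claw": [1,1,1,1,1,1,1,1,1,1,1,1,1,1,1,1,1,1,1,1],
  "translation": [
    [0.015,0,0],
    [0.035,0,0],
    [0.06,0,0],
    [0.085,0,0],
    [0.11,0,0],
    [0.135,0,0],
    [0.16,0,0],
    [0.185,0,0],
    [0.21,0,0],
    [0.23,0,0],
    [0.25,0,0],
    [0.262,0,0],
    [0.27,0,0],
    [0.27,0,0],
    [0.255,0,0],
    [0.22,0,0],
    [0.18,0,0],
    [0.18,0,-0.14],
    [0.18,0,-0.28],
    [0.18,0,-0.42]
  ],
  "yaw": [0,0,0,0,0,0,0,0,0,0,0,0,0,0,0,0,0,0,0,0]
}}

```text
clock: 30.77
tool_pos: [0.4025, -0.0905, 0.1357]
ee_rot: [[-0.15, -0.989, -0.002], [-0.989, 0.15, -0.0], [0.001, 0.001, -1.0]]
force: [0.8, -0.3, 1.0]
gripper_width: -0.001
gripper_force: 0.0
```

```bash
python3 -c "
from h import *
bl('b6');chk('b6r');s=arm.sense();print(s['joints'],s['ee_rot'].round(3))"
```

```text
tool [ 0.407 -0.091  0.143] F [ 1.9 -1.6  6.7]
box [279 250  11  11  91] pos [0.3302 0.0708] slope -0.08 tool [-0.1486  0.0999] uv [-0.0648  0.2666]
box [303 256  12  10  82] pos [0.3406 0.0093] slope 0.08 tool [-0.0894  0.0805] uv [-0.0658  0.2042]
box [373 266  15  15 149] pos [ 0.3943 -0.1422] slope 0.21 tool [0.0525 0.0049] uv [-0.0406  0.0455]
tool [ 0.4069 -0.0905  0.1401] F [-0.  -0.1 -0.1]
px [388.2 245.8] pos [ 0.4449 -0.1322] slope -0.03 tool xy [ 0.0355 -0.0438] uv [0.011  0.0462] 123
[ 0.16231246  0.05096405 -0.42424873  0.00233788 -1.08442964 -0.31318964] [[-0.149 -0.989  0.011]
 [-0.989  0.149 -0.   ]
 [-0.001 -0.011 -1.   ]]
```

Emit:
{"api": "drive_tool", "payload": {
  "claw": [1,1,1,1,1,1,1,1,1,1,1,1],
  "translation": [
    [0.711,-0.388,-0.02],
    [0.711,-0.388,-0.02],
    [0.711,-0.388,-0.02],
    [0.711,-0.388,-0.02],
    [0.711,-0.388,-0.02],
    [0.711,-0.388,-0.02],
    [0.711,-0.388,-0.02],
    [0.711,-0.388,-0.02],
    [0.711,-0.388,-0.02],
    [0.711,-0.388,-0.02],
    [0.711,-0.388,-0.02],
    [0.711,-0.388,-0.02]
  ],
  "yaw": [0.389,0.389,0.389,0.389,0.389,0.389,0.389,0.389,0.389,0.389,0.389,0.389]
}}

```text
clock: 31.87
tool_pos: [0.4721, -0.2814, 0.1397]
ee_rot: [[-0.822, -0.569, 0.0], [-0.569, 0.822, -0.0], [-0.0, -0.0, -1.0]]
force: [0.3, -0.8, 0.2]
gripper_width: 0.0
gripper_force: 0.0
```

```bash
python3 -c "
from h import *
c=snap('top','t9'); i=c['frame'][170:290,350:480,::-1]; cv2.imwrite('pics/t9c.png',cv2.resize(i,None,fx=5,fy=5,interpolation=cv2.INTER_CUBIC))
s=arm.sense();print(s['tool_pos'],s['ee_rot'].round(3))"
```

```text
[ 0.47202446 -0.28149868  0.13970591] [[-0.822 -0.569  0.   ]
 [-0.569  0.822 -0.   ]
 [-0.    -0.    -1.   ]]
```

View pics/t9c.png

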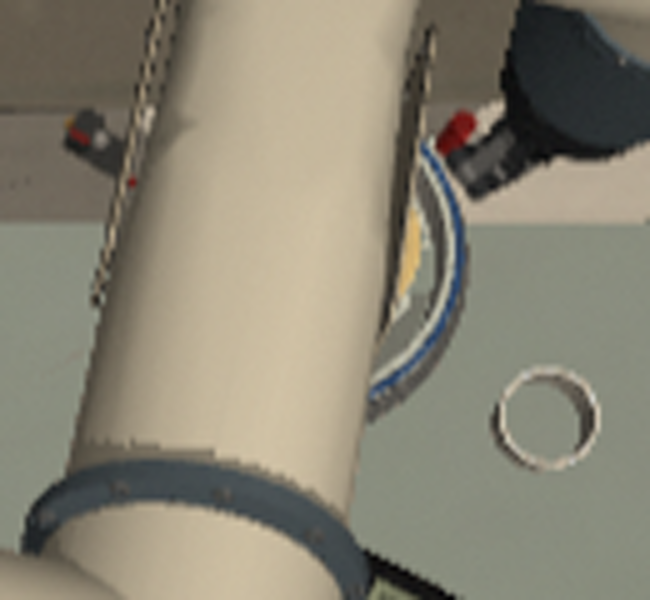

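```bash
cat > arc.py <<'E'
from h import *
import sys
s=arm.sense();p,R=s['tool_pos'],s['ee_rot']; C=np.array([.4425,-.1796])
psi0=np.arctan2(R[1,0],R[0,0]); z=float(sys.argv[1]); S=float(sys.argv[2])
print(p.round(4),np.degrees(psi0).round(1),'cur phi',np.degrees(psi0)+180-90)
for a in map(float,sys.argv[3:]):
    t=np.radians(a); P=C+.103*np.array([np.cos(t),np.sin(t)]); m=np.array([-np.sin(t),np.cos(t)]); c=P-S*m
    d=R.T@(np.array([*c,z])-p)/.25; dy=-(a+90-180-np.degrees(psi0)); dy=(dy+180)%360-180
    print([round(float(v),3) for v in d], round(dy/120,3))
E
python3 arc.py .063 .018 -55 -50 -45 -40 -35 -30 -25 -20 -15 -10
```

```text
[ 0.472  -0.2815  0.1397] -145.3 cur phi -55.31751231141675
[-0.065, -0.01, 0.307] -0.003
[-0.101, -0.014, 0.307] -0.044
[-0.138, -0.016, 0.307] -0.086
[-0.174, -0.014, 0.307] -0.128
[-0.21, -0.009, 0.307] -0.169
[-0.246, -0.001, 0.307] -0.211
[-0.281, 0.01, 0.307] -0.253
[-0.314, 0.025, 0.307] -0.294
[-0.346, 0.042, 0.307] -0.336
[-0.377, 0.062, 0.307] -0.378
```

Emit:
{"api": "drive_tool", "payload": {
  "claw": [1,1,1,1,1,1,1,1,1,1,1,1,1,1,1,1,1,1,1],
  "translation": [
    [0,-0.01,0.1],
    [0,-0.01,0.2],
    [0,-0.01,0.28],
    [0,-0.01,0.307],
    [0,-0.01,0.307],
    [-0.025,-0.01,0.307],
    [-0.045,-0.01,0.307],
    [-0.065,-0.01,0.307],
    [-0.083,-0.012,0.307],
    [-0.101,-0.014,0.307],
    [-0.12,-0.015,0.307],
    [-0.138,-0.016,0.307],
    [-0.156,-0.015,0.307],
    [-0.174,-0.014,0.307],
    [-0.192,-0.012,0.307],
    [-0.21,-0.009,0.307],
    [-0.228,-0.005,0.307],
    [-0.246,-0.001,0.307],
    [-0.246,-0.001,0.307]
  ],
  "yaw": [0,0,0,0,0,0,0,-0.003,-0.024,-0.044,-0.065,-0.086,-0.107,-0.128,-0.148,-0.169,-0.19,-0.211,-0.211]
}}

```text
clock: 33.5
tool_pos: [0.5243, -0.247, 0.0641]
ee_rot: [[-0.499, -0.867, 0.003], [-0.867, 0.499, -0.001], [-0.0, -0.003, -1.0]]
force: [-0.8, -0.5, -0.6]
gripper_width: -0.0
gripper_force: 0.0
```

```bash
cat > post.py <<'E'
from h import *
import sys
f=sys.argv[1]; snap('scene',f); s=arm.sense(); print('t',s['clock'],'F',s['force'].round(1))
i=cv2.imread('pics/'+f+'.png').astype(int); b,g,r=i[...,0],i[...,1],i[...,2]
m=((r>90)&(r>2.2*g)&(r>2.2*b)).astype(np.uint8)
n,l,st,c=cv2.connectedComponentsWithStats(m)
for k in range(1,n):
    if st[k][4]>12 and c[k][1]<300:
        x,y,w,h,a=st[k]; q=pt(f,x+(w-1)/2,y+1,.067); e=q-np.array([.4425,-.1796]); print(st[k],q,'r',np.hypot(*e).round(3),'phi',np.degrees(np.arctan2(e[1],e[0])).round(1))
bl(f,False)
E
python3 post.py p1; python3 arc.py .063 .018 -30 -25 -20 -15 -10 -5 0 5 10
```

```text
t 33.55 F [ 0.9 -0.5 -0.3]
[383 238  11  15 122] [ 0.4885 -0.1074] r 0.086 phi 57.5
[556 283  35  13  44] [ 0.5357 -0.4988] r 0.333 phi -73.7
tool [ 0.5237 -0.2469  0.0637] F [ 0.9 -0.5 -0.3]
box [279 250  11  10  78] pos [0.3302 0.0708] slope 0.03 tool [-0.178   0.3267] uv [-0.0648  0.2666]
box [302 256  13  10 115] pos [0.34   0.0102] slope 0.13 tool [-0.1305  0.2878] uv [-0.0662  0.2052]
box [374 266  14  15 147] pos [ 0.3949 -0.1431] slope 0.21 tool [-0.0253  0.1635] uv [-0.0401  0.0445]
[ 0.5237 -0.2469  0.0637] -120.1 cur phi -30.0634837394244
[0.001, 0.004, 0.003] -0.001
[-0.035, -0.001, 0.003] -0.042
[-0.071, -0.002, 0.003] -0.084
[-0.108, -0.0, 0.003] -0.126
[-0.144, 0.004, 0.003] -0.167
[-0.18, 0.012, 0.003] -0.209
[-0.214, 0.023, 0.003] -0.251
[-0.248, 0.038, 0.003] -0.292
[-0.28, 0.054, 0.003] -0.334
```

```bash
cat > tp.py <<'E'
from h import *
import sys
f=sys.argv[1]; snap('top',f); i=cv2.imread('pics/'+f+'.png').astype(int); b,g,r=i[...,0],i[...,1],i[...,2]
m=((r>90)&(r>2*g)&(r>2*b)).astype(np.uint8); m[:, :330]=0; m[260:]=0
n,l,st,c=cv2.connectedComponentsWithStats(m)
for k in range(1,n):
    if st[k][4]>3:
        q=pt(f,*c[k],.06); e=q-np.array([.4425,-.1796]); print(st[k],q,'r',np.hypot(*e).round(3),'phi',np.degrees(np.arctan2(e[1],e[0])).round(1))
E
python3 tp.py q1
```

```text
[427 181   3   4  10] [ 0.5346 -0.2303] r 0.105 phi -28.8
```

Emit:
{"api": "drive_tool", "payload": {
  "claw": [1,1,1,1,1,1,1,1,1,1,1,1,1,1,1,1,1],
  "translation": [
    [-0.017,0.001,0.003],
    [-0.035,-0.001,0.003],
    [-0.053,-0.002,0.003],
    [-0.071,-0.002,0.003],
    [-0.09,-0.001,0.003],
    [-0.108,0,0.003],
    [-0.126,0.002,0.003],
    [-0.144,0.004,0.003],
    [-0.162,0.008,0.003],
    [-0.18,0.012,0.003],
    [-0.197,0.017,0.003],
    [-0.214,0.023,0.003],
    [-0.231,0.03,0.003],
    [-0.248,0.038,0.003],
    [-0.264,0.046,0.003],
    [-0.28,0.054,0.003],
    [-0.28,0.054,0.003]
  ],
  "yaw": [-0.021,-0.042,-0.063,-0.084,-0.105,-0.126,-0.146,-0.167,-0.188,-0.209,-0.23,-0.251,-0.272,-0.292,-0.313,-0.334,-0.334]
}}

```text
clock: 35.02
tool_pos: [0.5467, -0.1795, 0.0627]
ee_rot: [[0.175, -0.985, 0.002], [-0.985, -0.175, -0.0], [0.0, -0.002, -1.0]]
force: [0.3, 0.7, -0.1]
gripper_width: 0.001
gripper_force: 0.0
```

```bash
python3 tp.py q2; python3 post.py p2; python3 arc.py .063 .018 10 15 20 25 30 35 40 45 50
```

```text
[398 176   6   9  32] [ 0.5431 -0.1593] r 0.103 phi 11.4
[387 211   9   9  60] [ 0.4508 -0.1317] r 0.049 phi 80.2
t 35.1167 F [ 0.2 -0.3 -0.9]
[418 234   5  15  69] [ 0.5464 -0.159 ] r 0.106 phi 11.2
[383 238  11  15 121] [ 0.4885 -0.1074] r 0.086 phi 57.5
[567 287  27  11  34] [ 0.529  -0.5136] r 0.345 phi -75.5
tool [ 0.546  -0.1797  0.0622] F [ 0.2 -0.3 -0.9]
box [279 250  11  11  81] pos [0.3302 0.0708] slope -0.09 tool [-0.2839  0.1695] uv [-0.0648  0.2666]
box [302 256  13  10 115] pos [0.34   0.0102] slope 0.13 tool [-0.2225  0.1703] uv [-0.0662  0.2052]
box [370 257  18  24 177] pos [ 0.4244 -0.1207] slope 0.45 tool [-0.079   0.1096] uv [-0.0071  0.0612]
[ 0.546  -0.1797  0.0622] -80.1 cur phi 9.894221537774527
[-0.0, -0.005, -0.003] -0.001
[-0.037, -0.009, -0.003] -0.043
[-0.073, -0.011, -0.003] -0.084
[-0.109, -0.009, -0.003] -0.126
[-0.146, -0.004, -0.003] -0.168
[-0.181, 0.004, -0.003] -0.209
[-0.216, 0.015, -0.003] -0.251
[-0.25, 0.029, -0.003] -0.293
[-0.282, 0.046, -0.003] -0.334
```

Emit:
{"api": "drive_tool", "payload": {
  "claw": [1,1,1,1,1,1,1,1,1,1,1,1,1,1,1,1,1],
  "translation": [
    [-0.018,-0.007,-0.003],
    [-0.037,-0.009,-0.003],
    [-0.055,-0.01,-0.003],
    [-0.073,-0.011,-0.003],
    [-0.091,-0.01,-0.003],
    [-0.109,-0.009,-0.003],
    [-0.128,-0.007,-0.003],
    [-0.146,-0.004,-0.003],
    [-0.164,0,-0.003],
    [-0.181,0.004,-0.003],
    [-0.198,0.009,-0.003],
    [-0.216,0.015,-0.003],
    [-0.233,0.022,-0.003],
    [-0.25,0.029,-0.003],
    [-0.266,0.037,-0.003],
    [-0.282,0.046,-0.003],
    [-0.282,0.046,-0.003]
  ],
  "yaw": [-0.022,-0.043,-0.064,-0.084,-0.105,-0.126,-0.147,-0.168,-0.189,-0.209,-0.23,-0.251,-0.272,-0.293,-0.314,-0.334,-0.334]
}}

```text
clock: 36.53
tool_pos: [0.5219, -0.1124, 0.0627]
ee_rot: [[0.767, -0.642, -0.001], [-0.642, -0.767, 0.0], [-0.001, 0.0, -1.0]]
force: [-0.2, -0.3, 0.7]
gripper_width: 0.002
gripper_force: 0.0
```

```bash
python3 tp.py q3; python3 post.py p3; python3 arc.py .063 .018 50 52 54 56 58 60 62 64 66 68
```

```text
[375 190   6   9  32] [ 0.5071 -0.0974] r 0.105 phi 51.8
[364 196   4   3   7] [ 0.4987 -0.0674] r 0.125 phi 63.4
[374 204   2   3   4] [ 0.4771 -0.0893] r 0.097 phi 69.0
[387 211   9   9  60] [ 0.4508 -0.1317] r 0.049 phi 80.2
t 36.6333 F [ 0.5 -0.2  0. ]
[383 233  11  20 149] [ 0.5092 -0.0957] r 0.107 phi 51.5
[571 288  16   6  20] [ 0.5237 -0.5121] r 0.342 phi -76.3
tool [ 0.5223 -0.1125  0.0628] F [ 0.5 -0.2  0. ]
box [278 250  12  19 118] pos [0.3296 0.0717] slope -0.32 tool [-0.2661 -0.017 ] uv [-0.0652  0.2676]
box [302 256  13  10 115] pos [0.34   0.0102] slope 0.13 tool [-0.2185  0.0234] uv [-0.0662  0.2052]
box [370 259  18  22 179] pos [ 0.4172 -0.125 ] slope 0.52 tool [-0.0724  0.0772] uv [-0.0149  0.0583]
[ 0.5223 -0.1125  0.0628] -40.1 cur phi 49.94413269522272
[-0.0, -0.001, -0.001] -0.0
[-0.015, -0.003, -0.001] -0.017
[-0.029, -0.005, -0.001] -0.034
[-0.044, -0.006, -0.001] -0.05
[-0.058, -0.007, -0.001] -0.067
[-0.073, -0.007, -0.001] -0.084
[-0.087, -0.007, -0.001] -0.1
[-0.102, -0.006, -0.001] -0.117
[-0.116, -0.005, -0.001] -0.134
[-0.131, -0.003, -0.001] -0.15
```

Emit:
{"api": "drive_tool", "payload": {
  "claw": [1,1,1,1,1,1,1,1,1],
  "translation": [
    [-0.007,-0.002,0],
    [-0.015,-0.003,0],
    [-0.022,-0.004,0],
    [-0.029,-0.005,0],
    [-0.036,-0.006,0],
    [-0.044,-0.006,0],
    [-0.051,-0.007,0],
    [-0.058,-0.007,0],
    [-0.058,-0.007,0]
  ],
  "yaw": [-0.008,-0.017,-0.025,-0.034,-0.042,-0.05,-0.059,-0.067,-0.067]
}}

```text
clock: 37.38
tool_pos: [0.5121, -0.1015, 0.0627]
ee_rot: [[0.85, -0.527, -0.001], [-0.527, -0.85, 0.001], [-0.001, -0.0, -1.0]]
force: [0.7, 0.5, 0.9]
gripper_width: -0.003
gripper_force: 0.0
```

```bash
python3 tp.py q4; python3 post.py p4|head -3; python3 arc.py .063 .018 58 60 62 64 66
```

```text
[372 195   5   8  33] [ 0.4951 -0.0885] r 0.105 phi 60.0
[364 196   4   3   7] [ 0.4987 -0.0674] r 0.125 phi 63.4
[387 211   9   9  62] [ 0.4509 -0.1315] r 0.049 phi 80.1
t 37.4833 F [-0.5 -0.4  0.2]
[376 234  18  19 198] [ 0.5004 -0.0914] r 0.106 phi 56.7
[568 287  19   8  24] [ 0.5257 -0.5088] r 0.34 phi -75.8
[ 0.5121 -0.1014  0.0627] -31.9 cur phi 58.104076337187905
[0.002, 0.001, -0.001] 0.001
[-0.013, -0.002, -0.001] -0.016
[-0.027, -0.003, -0.001] -0.032
[-0.042, -0.005, -0.001] -0.049
[-0.056, -0.005, -0.001] -0.066
```

Emit:
{"api": "drive_tool", "payload": {
  "claw": [1,1,1,1],
  "translation": [
    [-0.006,-0.001,0],
    [-0.012,-0.002,0],
    [-0.015,-0.002,0],
    [-0.015,-0.002,0]
  ],
  "yaw": [-0.008,-0.016,-0.016,-0.016]
}}

```text
clock: 37.82
tool_pos: [0.5096, -0.0993, 0.0628]
ee_rot: [[0.867, -0.499, 0.0], [-0.499, -0.867, 0.0], [0.0, -0.0, -1.0]]
force: [1.9, 0.1, -0.7]
gripper_width: 0.0
gripper_force: 0.6
```

```bash
python3 tp.py q5; python3 -c "
from h import *
print(arm.sense()['force'])"
```

```text
[364 196   4   3   7] [ 0.4987 -0.0674] r 0.125 phi 63.4
[371 196   6   8  33] [ 0.4923 -0.0875] r 0.105 phi 61.6
[387 211   9   9  61] [ 0.4509 -0.1316] r 0.049 phi 80.1
[ 0.92695916 -0.90481783 -1.12530735]
```

Emit:
{"api": "drive_tool", "payload": {
  "claw": [1,1,1,1],
  "translation": [
    [-0.004,-0.001,0],
    [-0.008,-0.001,0],
    [-0.01,-0.001,0],
    [-0.01,-0.001,0]
  ],
  "yaw": [-0.008,-0.012,-0.012,-0.012]
}}

```text
clock: 38.2
tool_pos: [0.5084, -0.0982, 0.063]
ee_rot: [[0.879, -0.477, 0.002], [-0.477, -0.879, -0.001], [0.002, -0.0, -1.0]]
force: [4.5, -3.1, -3.3]
gripper_width: -0.003
gripper_force: 2.5
```

```bash
python3 tp.py q6; python3 -c "
from h import *
print(arm.sense()['force'])"
```

```text
[364 196   4   3   7] [ 0.4987 -0.0674] r 0.125 phi 63.4
[371 196   6   9  36] [ 0.4913 -0.0866] r 0.105 phi 62.3
[387 211   9   9  61] [ 0.4511 -0.1314] r 0.049 phi 79.9
[ 3.8707027  -2.4294627  -2.89834257]
```

Emit:
{"api": "drive_tool", "payload": {
  "claw": [1,1,1],
  "translation": [
    [-0.004,0,0],
    [-0.008,-0.001,0],
    [-0.008,-0.001,0]
  ],
  "yaw": [-0.004,-0.008,-0.008]
}}

```text
clock: 38.5
tool_pos: [0.5083, -0.0978, 0.0632]
ee_rot: [[0.887, -0.461, 0.005], [-0.461, -0.887, -0.002], [0.005, -0.0, -1.0]]
force: [9.0, -7.5, -7.5]
gripper_width: -0.002
gripper_force: 5.8
```

```bash
python3 tp.py q7; python3 -c "
from h import *
s=arm.sense();print(s['force'],s['tool_pos'])"
```

```text
[364 196   4   3   7] [ 0.4987 -0.0674] r 0.125 phi 63.4
[371 196   6   9  36] [ 0.4913 -0.0866] r 0.105 phi 62.3
[387 211   9   9  61] [ 0.4509 -0.1316] r 0.049 phi 80.1
[ 8.92876399 -6.82877646 -8.03418982] [ 0.50832516 -0.09781166  0.06323486]
```

Emit:
{"api": "drive_tool", "payload": {
  "claw": [1,1,1],
  "translation": [
    [-0.003,0,0],
    [-0.006,0,0],
    [-0.006,0,0]
  ],
  "yaw": [0,0,0]
}}

```text
clock: 38.8
tool_pos: [0.5082, -0.0977, 0.0634]
ee_rot: [[0.887, -0.461, 0.007], [-0.461, -0.887, -0.003], [0.008, -0.001, -1.0]]
force: [13.0, -11.0, -12.1]
gripper_width: -0.001
gripper_force: 8.3
```

```bash
python3 tp.py q8; python3 -c "
from h import *
s=arm.sense();print(s['force'],s['tool_pos'])"
```

```text
[364 196   4   3   7] [ 0.4987 -0.0674] r 0.125 phi 63.4
[371 196   6   9  36] [ 0.4913 -0.0866] r 0.105 phi 62.3
[387 211   9   9  61] [ 0.4508 -0.1315] r 0.049 phi 80.2
[ 12.54406307 -11.46571002 -12.3286725 ] [ 0.50817485 -0.09771021  0.06332782]
```

Emit:
{"api": "drive_tool", "payload": {
  "claw": [1,1,1,1,1,1,1,1,1,1,1,1,1,1,1],
  "translation": [
    [0.01,0,0],
    [0.02,0,0],
    [0.05,0,0],
    [0.1,0,0],
    [0.1,0,-0.1],
    [0.1,0,-0.25],
    [0.1,0,-0.4],
    [0.1,0,-0.55],
    [0.1,0,-0.7],
    [0.2,-0.15,-0.8],
    [0.3,-0.3,-0.8],
    [0.4,-0.45,-0.8],
    [0.5,-0.6,-0.8],
    [0.55,-0.7,-0.8],
    [0.55,-0.7,-0.8]
  ],
  "yaw": [0,0,0,0,0,0,0,0,0,0,0,0,0,0,0]
}}

```text
clock: 40.1
tool_pos: [0.7106, -0.0004, 0.2566]
ee_rot: [[0.888, -0.46, -0.007], [-0.46, -0.888, 0.001], [-0.007, 0.003, -1.0]]
force: [-0.9, 1.3, -3.7]
gripper_width: 0.0
gripper_force: 0.0
```

```bash
python3 tp.py q9; python3 post.py p9; python3 -c "
from h import *
i=cv2.imread('pics/q9.png'); h=cv2.cvtColor(i,cv2.COLOR_BGR2HSV)
m=cv2.inRange(h,(15,60,140),(28,200,255)); m[:,:370]=0;m[:,445:]=0;m[:180]=0;m[260:]=0
n,l,st,c=cv2.connectedComponentsWithStats(m)
for k in range(1,n):
    if st[k][4]>20: print('tape',st[k],pt('q9',st[k][0]+st[k][2]/2-.5,st[k][1]+st[k][3]/2-.5,.025))
print(arm.sense()['tool_pos'],arm.sense()['force'])"
```

```text
[364 196   4   3   7] [ 0.4987 -0.0674] r 0.125 phi 63.4
[371 196   6   9  32] [ 0.4906 -0.0863] r 0.105 phi 62.7
[387 211   9   9  59] [ 0.451  -0.1317] r 0.049 phi 79.9
t 40.2 F [-0.  -0.3 -0.9]
[376 234  18  19 212] [ 0.5004 -0.0914] r 0.106 phi 56.7
[567 287  29  11  34] [ 0.53   -0.5152] r 0.347 phi -75.4
tool [ 0.7083 -0.0029  0.2591] F [-0.  -0.3 -0.9]
box [277 250  13  22 143] pos [0.329  0.0727] slope -0.16 tool [-0.3715  0.1077] uv [-0.0657  0.2687]
box [302 256  13  10 115] pos [0.34   0.0102] slope 0.13 tool [-0.3329  0.1581] uv [-0.0662  0.2052]
box [369 259  19  22 190] pos [ 0.4166 -0.1241] slope 0.58 tool [-0.2031  0.242 ] uv [-0.0154  0.0593]
tape [398 200  36  36 447] [ 0.45   -0.1989]
[ 0.70834894 -0.00291213  0.25911138] [-0.0393415  -0.2602561  -0.92525502]
```

```bash
python3 -c "
from h import *
g=cv2.cvtColor(cv2.imread('pics/q9.png'),cv2.COLOR_BGR2GRAY); print(proj('q9',(.396,-.143,.081)))
u,v=proj('q9',(.396,-.143,.081)).astype(int); m=(g[v-10:v+16,u-12:u+13]<45).astype(np.uint8)
n,l,st,c=cv2.connectedComponentsWithStats(m)
for k in range(1,n):
    if st[k][4]>10:
        q=pt('q9',c[k][0]+u-12,c[k][1]+v-10,.075); print(st[k],q,np.hypot(*(q-[.4425,-.1796])))
for r in g[v-8:v+14:2,u-12:u+13:2]: print(r)
"
```

```text
[397.6 234.1]
[  3   6  13  14 105] [ 0.3924 -0.1341] 0.06767761816139808
[112 109 100  43 111 112 182  79 183 178 145 161 190]
[181 116 110 112 113 113 113 153  76 177 178 152 116]
[182 117 111  98  56  41  74 183 102 103 183 181 170]
[183 118  96  28  16  14  26  57 184 119  86 160 181]
[182 118  40  32  18  18  27  16 158 183 148 103 110]
[185  93  39  37  16  21  19  36 107 182 183 185 146]
[160  74  34  45  37  24  34  50 160 184 183 185 185]
[106  70  62  40  47  51  51  78 184 185 182 184 185]
[ 73  98  86  33  34  38  39 160 184 186 182 186 185]
[ 67  75  74  59  45  86 113 113 114 113 112 113 113]
[119  44  90  70  98 183 158 121 115 113 113 112 114]
```

```bash
python3 -c "
from h import *
print(arm.finish_job())"
```

```text
the job is handed in; nothing more can be done
None
```

The tape and both bottles are in the caddy, the collar is turned to its stop at the red mark, and the job is handed in. The last images put all three inside the limits, though the brown bottle tilted about 0.3 rad at one point during pushing (the limit is 0.5) before standing upright again.

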